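Hang the pocket microscope in its bayonet stand

TASK

Take the pocket microscope that has the steel cross-bar and hang it upright in the round bayonet stand over the culture flask: lower it with the bar's ends through the two open gaps between the hooks, then twist it clockwise (seen from above) under the hooks until both ends of the bar drop into the locking notches. Let go and leave it hanging there fully down, and leave the microscope without a bar and the upright flask where they stand.

Things in the scene. Friction and masses are not known exactly. Their poses are not given: they have to be found in the camera images.
- scope_grip (a point): Loose black microscope, 135 mm tall, upright, 0.2 kg. Barrel 40 mm diameter; above 60 mm a flat-sided head, 40 along x, 30 along y. Steel cross-bar along x: 124 long, 10 square, underside 50 mm above the foot. This point: on the axis, 108 mm above the foot; grip here across the 30 mm flats (along y). z up; half turns are alike. Heavy low: hangs upright by its bar.
- stand: Fixed aluminium ring on pillars; sizes mm. Origin under base centre, z up. Ring: hole 68, outside 112, top z=100. Notches on +x and -x: 30 wide, floor z=90. Over each, a hook from -40 to +35 deg of it (ccw from above), underside z=120, top 126; stop post -40 to -20. Bar enters at 45 to 130 deg ccw from x (70 is good), turns clockwise above ring top to 0, drops. Grip point z: 158 bar on ring, 148 locked.
- plain_mid (a point): Another pocket microscope, loose, the same black shape and size but with no cross-bar: a bystander. This point is on its axis, half-way up (68 mm above its foot).
- flask_mid (a point): Upright clear culture flask with an orange screw cap, loose, 25 by 46 mm and 105 mm tall: a bystander. This point is on its axis, 50 mm above its foot.
Not all that is in view belongs to the job. Several things look just like the part that bears scope_grip: the one meant starts farthest to the robot's left.

How it is judged (in metres and radians):
On the way:
1. the microscope is in the ring with its bar in the open gaps, not yet under the hooks, at the height of the ledge (z of scope_grip in the frame of stand between 0.152 and 0.174 m and horizontal distance between scope_grip and stand below 0.025 m and angle between the x axis of scope_grip and the x axis of stand, either way round above 0.6 rad), for 0.05 s.
At the end, for the whole second after the job is handed in: The microscope hangs released with both bar ends down in the notches (grip point 142 to 151.5 mm up the stand, within 20 mm of its axis; bar within 17 degrees of the stand's x; upright within 5.7 degrees); the other microscope and upright flask within 30 mm of where they stood (z of scope_grip in the frame of stand between 0.142 and 0.1515 m and horizontal distance between scope_grip and stand below 0.02 m and angle between the x axis of scope_grip and the x axis of stand, either way round below 0.3 rad and angle between scope_grip's own z axis and vertical below 0.1 rad and distance of each of plain_mid, flask_mid from where it was at the start of the episode below 0.03 m); the robot touches nothing.
It fails at once if the microscope without a bar is moved by more than 30 mm (distance of plain_mid from where it was at the start of the episode above 0.03 m).
It fails at once if the upright flask is moved by more than 30 mm (distance of flask_mid from where it was at the start of the episode above 0.03 m).
It also fails if it takes over 40 s, if anything falls off the work surface, if the arm or the gripper's body presses on something with over 40 N, if the wrist force passes 120 N, or if a joint passes its speed limit or range.

ROBOT

A 7-joint arm with a two-finger parallel gripper is mounted at the origin on the work surface. World frame = base frame: x ahead of the robot, y to its left, z up, the work surface at z = 0. Lengths are in mm, angles in degrees, forces in N, time in s.
With the tool pointing down it reaches from about 350 to 900 mm from the base axis. Payload 19.9 kg.
Tool frame: the origin (TCP) lies midway between the tips of the shut fingers; the grasp point (between the pads) lies 19 mm behind it (ctrl.grasp_offset is the distance from the TCP to the grasp point, in mm); z points along the fingers, x is the direction in which the jaws open and shut, and the axes are right-handed (so a half turn about z gives the same grasp; the last joint's range is limited). The gripper opens to 85 mm and grips with 20 to 120 N. Pads are 22 mm wide; open, the fingers measure 114 mm over their backs; the gripper's body (76 mm by 85 mm) begins 54 mm behind the grasp point. The pads swing forward as they close: fully open they stand 13 mm farther back than shut.
Start: joints at [62.71, 23.915, -0.59, 92.452, 0.269, 63.638, -3.037], TCP at [263.261, -566.829, 231.26] pointing down, gripper open.
Joint ranges: [-161.28, 161.28], [-22.2, 115.67], [-73.04, 71.86], [3.21, 147.25], [-68.34, 248.33], [10.77, 114.83], [-161.83, 161.83]. Speed limits (degrees/s): [108.29, 108.29, 136.94, 136.94, 172.46, 172.46, 172.46].

INTERFACE

Orientations are given as a 3x3 rotation matrix whose columns are the frame's x, y, z axes.
In Python, from bench import ctrl gives the robot as it stands.
- The arm moves only by the tool apply_moves, never from a script. Its argument "rows" is a list of rows, each a list of 3 entries, a list of its own where there are three numbers: the opening, from 0 (shut) to 1 (fully open), then the shift along the tool's x, y, z in cm, then the turn, a rotation vector about the tool's x, y, z in rad. In form: [[jaw, [x, y, z], [rx, ry, rz]], ...]. A call has 1 to 20 rows; each row shifts and turns the commanded pose from where the row before left it, along the tool's axes as they then stand; what a row does not reach is not made up. A row lasts 1/10 s, in which the tool goes at most 50 mm and 8.59 degrees, less where a joint would pass 70% of its speed; a pose out of reach is approached as far as the arm can. A call with a gripper value outside its range is refused whole. The fingers move at their own pace and stop on an object; the grip force is fixed at half the most. Time passes only in rows, so rows that do not move let the fingers close. It gives the time, the measured TCP pose, the force and the opening at its end, in the units of the state.
- ctrl.get_state(): the state, without advancing time (a new reading comes with each control period).
- ctrl.snapshot(name): name is "scene" or "top" or "wrist"; returns the picture (400x640x3 uint8, red, green, blue); there is no depth.
- ctrl.camera_info(name): a dict with "K" (3x3 intrinsics, pixels), "k1" (the pictures are not rectified: a ray, as slopes to the right and down, at radius r is drawn at 1 + k1 r^2 times it, then the intrinsics apply), "R" (3x3) and "t" (3): a world point X has camera coordinates R X + t. Camera axes: x right, y down, z forward; pixel columns grow to the right and rows downward; lengths in mm; the calibration is good to about 2 mm. A picture is of the moment at which its call begins: read the wrist's pose just before it. camera_info takes no time and is no camera call; for the wrist camera it gives the pose at the moment of the call.
- ctrl.close_job(): hands the job in, once; it reports no verdict.
The state is a dict: "time": time; "qpos": joint angles; "qvel": joint speeds; "joint_torque": joint torques, N m; "tool_pos": TCP position; "tool_rot": TCP orientation; "ft_force": force on the tool from outside, world axes, zero at the start; "torque": the same for the moment, N m; "gripper_width": finger opening in mm.
Only numpy, scipy, OpenCV 4.12 (cv2) and the standard library are available. Lean on these libraries where they do the work, as an engineer would, in place of code of your own. Each camera call takes 0.05 s, during which the arm holds its last target. There are 200 camera calls.

## Working session

There is one attempt and no reset: what is moved stays moved. The work goes in short steps, Python scripts to look and compute and a tool call to move; the robot and the scene stay as the last step left them, time stands still between calls to the robot, and variables do not carry over. Pictures are saved under pics/ and viewed, about 8 in all and at most 12, crops included, and the job is handed in when it is done.

Besides the shell and the picture viewer there is one more tool, called as a command line: name --argument value ..., lists and objects as JSON in quotes. apply_moves: Moves the arm, as the interface text tells. Its arguments: {"type":"object","properties":{"rows":{"type":"array"}},"required":["rows"]}

```bash
mkdir -p pics; python3 - <<'E'
from bench import ctrl
import cv2,numpy as np
for n in("scene","top"):
    i=ctrl.camera_info(n);cv2.imwrite(f"pics/{n}0.png",ctrl.snapshot(n)[:,:,::-1]);print(n,i)
print(ctrl.get_state())
E
```

```text
scene {'K': array([[421.02010571,   0.        , 319.21480201],
       [  0.        , 421.02010571, 201.71427459],
       [  0.        ,   0.        ,   1.        ]]), 'k1': -0.08890121244373204, 'R': array([[ 0.6926277 ,  0.7212112 , -0.01101228],
       [ 0.4775108 , -0.46992159, -0.74239958],
       [-0.5406018 ,  0.50894803, -0.66986685]]), 't': array([-471.86930798, -210.57700568, 1318.05844403])}
top {'K': array([[511.60949221,   0.        , 316.23391493],
       [  0.        , 511.60949221, 195.0884245 ],
       [  0.        ,   0.        ,   1.        ]]), 'k1': -0.006868825930812884, 'R': array([[ 0.01883533, -0.99973549, -0.01319788],
       [-0.99195911, -0.01703328, -0.12540727],
       [ 0.1251493 ,  0.01545385, -0.99201756]]), 't': array([  57.99653351,  659.48288012, 1103.8287921 ])}
{'time': 0.1, 'qpos': array([62.71147417, 23.94531755, -0.59006105, 92.48214633,  0.26746645,
       63.63874517, -3.03723724]), 'qvel': array([-0.1140106 , -0.02821387, -0.04723544, -0.06424248, -0.08982735,
       -0.01030267, -0.06678921]), 'joint_torque': array([ 1.66331578e-03, -8.65819001e+01,  6.79877456e-01, -4.35640025e+01,
        1.89608900e-02,  5.08094992e-03, -2.10168500e-04]), 'tool_pos': array([ 263.11647676, -566.56523079,  230.71471054]), 'tool_rot': array([[ 4.21187530e-01, -9.06973419e-01, -5.30878115e-04],
       [-9.06972871e-01, -4.21187860e-01,  9.99291497e-04],
       [-1.12993024e-03,  6.06029310e-05, -9.99999360e-01]]), 'ft_force': array([-0.28822033, -1.59545555,  0.72820582]), 'torque': array([-0.03468479, -0.03798303, -0.01090746]), 'gripper_width': 85.3076128919889}
```

View pics/top0.png

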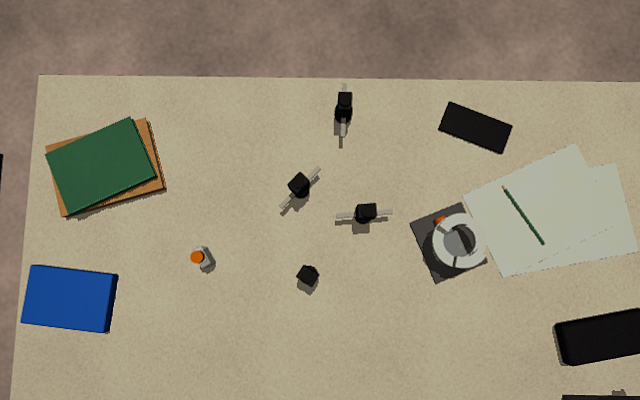

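View pics/scene0.png

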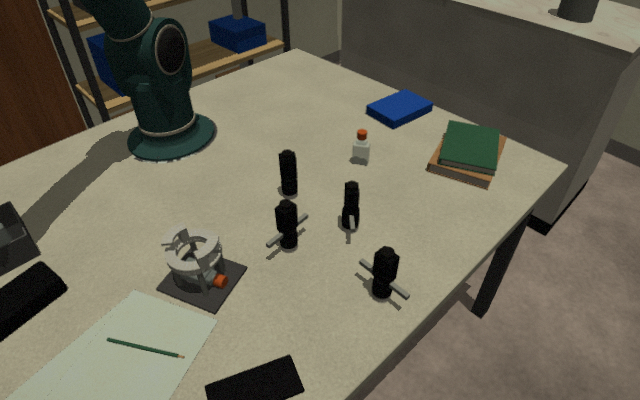

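The pictures show three barred scopes, at top-view pixels (299,185), (344,107) and (366,213), and the plain one at (307,275). The robot's left (+y) is image left in this view, so the one meant is (299,185). The stand is at (457,241) and the upright flask at (200,258). I'll check the choice in a close crop with metric rays.

```bash
cat > h.py <<'E'
import numpy as np,cv2
def ray(i,uv):
    K=i["K"];d=np.array([(uv[0]-K[0,2])/K[0,0],(uv[1]-K[1,2])/K[1,1]]);s=d.copy()
    for _ in range(20): s=d/(1+i["k1"]*(s@s))
    R=i["R"];return -R.T@i["t"],R.T@np.array([s[0],s[1],1])
def onz(i,uv,z):
    c,d=ray(i,uv);return c+d*(z-c[2])/d[2]
def proj(i,X):
    p=i["R"]@np.array(X,float)+i["t"];s=p[:2]/p[2];s=s*(1+i["k1"]*(s@s));return i["K"][:2,:2]@s+i["K"][:2,2]
E
python3 - <<'E'
from bench import ctrl
import cv2,numpy as np
from h import *
i=ctrl.camera_info("top")
im=cv2.imread("pics/top0.png")
for n,uv,z in(("tgt",(299,182),135),("far",(344,98),135),("near",(366,211),135),("plain",(307,272),135),("flask",(197,257),105),("stand",(458,240),100)):
    print(n,onz(i,uv,z).round(0))
a=cv2.resize(im[155:225,265:335],None,fx=5.7,fy=5.7,interpolation=cv2.INTER_CUBIC)
b=cv2.resize(im[195:290,405:500],None,fx=4.2,fy=4.2,interpolation=cv2.INTER_CUBIC)
cv2.imwrite("pics/crop1.png",np.hstack([a,b]))if a.shape[0]==b.shape[0] else cv2.imwrite("pics/crop1.png",np.hstack([cv2.resize(a,(399,399)),cv2.resize(b,(399,399))]))
E
```

```text
tgt [673. 104. 135.]
far [854.  14. 135.]
near [616. -34. 135.]
plain [490.  84. 135.]
flask [516. 316. 105.]
stand [ 561. -230.  100.]
```

View pics/crop1.png

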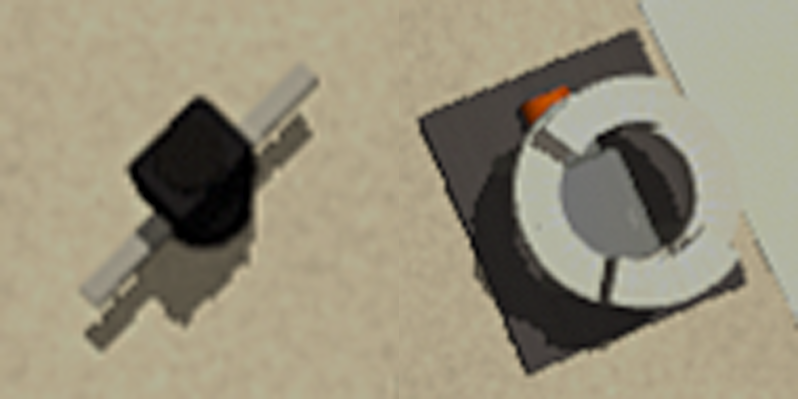

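```bash
python3 - <<'E'
from bench import ctrl
import cv2,numpy as np
from h import *
i=ctrl.camera_info("top")
a=onz(i,(319,167.6),58);b=onz(i,(281.1,206.8),58);print(a,b,(a+b)/2,np.linalg.norm(a-b),np.degrees(np.arctan2(*(a-b)[1::-1])))
w=ctrl.camera_info("wrist");s=ctrl.get_state();R=s["tool_rot"]
print("cam in tool",R.T@(-w["R"].T@w["t"]-s["tool_pos"]),"\n",R.T@w["R"].T,w["K"],w["k1"])
t=np.array([520,-230,420]);print("to stand, tool axes cm",R.T@(t-s["tool_pos"])/10)
c=[onz(i,(405+x/4.2,195+y/4.2),3)for x,y in((241,30),(21,118),(128,375),(346,280))];print(np.array(c),np.mean(c,0))
E
```

```text
[717.98096806  64.62330944  58.        ] [628.96476445 146.53277289  58.        ] [673.47286625 105.57804116  58.        ] 120.96712242831325 -42.61912983018252
cam in tool [  -0.96020928  -67.0515025  -141.26818935] 
 [[ 9.99999917e-01 -3.27430564e-04 -2.42967209e-04]
 [ 3.80423572e-04  9.63682582e-01  2.67050065e-01]
 [ 1.46702914e-04 -2.67050135e-01  9.63682626e-01]] [[321.65192864   0.         321.1441792 ]
 [  0.         321.65192864 197.61856662]
 [  0.           0.           1.        ]] -0.03663654618116517
to stand, tool axes cm [-19.72732761 -37.47322454 -18.90852153]
[[ 652.63825375 -266.63634446    3.        ]
 [ 602.15302363 -145.95281787    3.        ]
 [ 464.65993938 -202.90341013    3.        ]
 [ 517.55899017 -320.99729312    3.        ]] [ 559.25255173 -234.12246639    3.        ]
```

apply_moves --rows '[[1,[-1.3,-3.15,-0.7],[0,0,0]],[1,[-1.3,-3.15,-0.7],[0,0,0]],[1,[-1.3,-3.15,-0.7],[0,0,0]],[1,[-1.3,-3.15,-0.7],[0,0,0]],[1,[-1.3,-3.15,-0.7],[0,0,0]],[1,[-1.3,-3.15,-0.7],[0,0,0]],[1,[-1.3,-3.15,-0.7],[0,0,0]],[1,[-1.3,-3.15,-0.7],[0,0,0]],[1,[-1.3,-3.15,-0.7],[0,0,0]],[1,[-1.3,-3.15,-0.7],[0,0,0]],[1,[-1.3,-3.15,-0.7],[0,0,0]],[1,[-1.3,-3.15,-0.7],[0,0,0]],[1,[-1.3,-3.15,-0.7],[0,0,0]],[1,[-1.3,-3.15,-0.7],[0,0,0]],[1,[0,0,0],[0,0,0]]]'

```text
time: 1.6
tool_pos: [589.2, -211.4, 329.5]
tool_rot: [[0.427, -0.904, 0.001], [-0.904, -0.427, 0.002], [-0.001, -0.002, -1.0]]
ft_force: [-0.4, 0.8, 0.0]
gripper_width: 85.3
```

```bash
python3 - <<'E'
from bench import ctrl
import cv2,numpy as np,pickle
from h import *
w=ctrl.camera_info("wrist");s=ctrl.get_state();im=ctrl.snapshot("wrist")[:,:,::-1].copy()
pickle.dump((w,s),open("w1.pkl","wb"));cv2.imwrite("pics/w1.png",im)
print(s["tool_pos"],s["tool_rot"].round(3),proj(w,[560,-232,110]))
u,v=proj(w,[560,-232,110]).astype(int)
u0=max(0,u-130);v0=max(0,min(v-100,200));cv2.imwrite("pics/w1c.png",cv2.resize(im[v0:v0+200,u0:u0+260],None,fx=3,fy=3,interpolation=cv2.INTER_CUBIC));print(u0,v0)
E
```

```text
[ 589.23454863 -211.37754082  329.53463484] [[ 0.427 -0.904  0.001]
 [-0.904 -0.427  0.002]
 [-0.001 -0.002 -1.   ]] [327.58705754 199.86111577]
197 99
```

View pics/w1c.png

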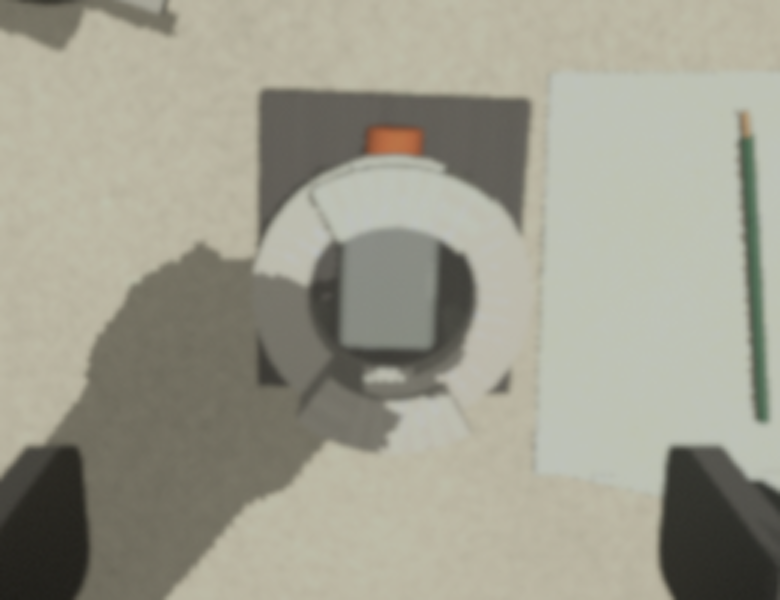

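```bash
python3 - <<'E'
import numpy as np,pickle
from h import *
w,s=pickle.load(open("w1.pkl","rb"))
P=lambda x,y,z:onz(w,(197+x/3,99+y/3),z)[:2]
for n,pts,z in(("base",[(262,90),(530,100),(510,392),(258,385)],4),("hook UL",[(310,192),(340,242)],126),("hook LR",[(470,432),(447,388)],126),("hook LL",[(300,412),(338,358)],126),("ringL/R",[(252,280),(532,300)],100),("holeL/R",[(308,295),(477,298)],100),("hookT/B",[(392,152),(385,452)],126),("flask",[(340,345),(435,348),(342,235),(438,235)],25)):
    q=np.array([P(x,y,z)for x,y in pts]);print(n,q.round(1).tolist(),"mean",q.mean(0).round(1),[round(np.degrees(np.arctan2(*(q[k+1]-q[k])[::-1])),1)for k in range(len(q)-1)])
E
```

```text
base [[602.2, -145.7], [652.3, -263.0], [516.5, -322.6], [464.5, -203.3]] mean [ 558.9 -233.6] [np.float64(-66.8), np.float64(-156.3), np.float64(113.6)]
hook UL [[588.8, -185.3], [576.6, -202.8]] mean [ 582.7 -194. ] [np.float64(-124.7)]
hook LR [[530.0, -279.5], [542.4, -263.4]] mean [ 536.2 -271.4] [np.float64(52.3)]
hook LL [[509.6, -216.8], [535.7, -220.8]] mean [ 522.6 -218.8] [np.float64(-8.8)]
ringL/R [[542.3, -179.2], [582.4, -283.6]] mean [ 562.3 -231.4] [np.float64(-69.0)]
holeL/R [[546.1, -201.8], [573.7, -263.3]] mean [ 559.9 -232.6] [np.float64(-65.8)]
hookT/B [[614.3, -205.8], [508.4, -253.4]] mean [ 561.4 -229.6] [np.float64(-155.8)]
flask [[508.9, -230.2], [527.2, -272.7], [558.8, -208.3], [578.1, -249.2]] mean [ 543.3 -240.1] [np.float64(-66.7), np.float64(63.9), np.float64(-64.8)]
```

Stand centre is about (560,-233) with x at 23.6° (base edges and hook corners agree). The scope is at about (673,105) with its bar at -42.6°. Next I turn the tool to match and look from above the scope.

apply_moves --rows '[[1,[0,0,0],[0,0,-0.14]],[1,[0,0,0],[0,0,-0.14]],[1,[0,0,0],[0,0,-0.14]],[1,[0,0,0],[0,0,-0.14]],[1,[0,0,0],[0,0,-0.14]],[1,[0,0,0],[0,0,-0.14]],[1,[0,0,0],[0,0,-0.14]],[1,[0,0,0],[0,0,-0.14]],[1,[0,0,0],[0,0,-0.14]],[1,[0,0,0],[0,0,-0.14]],[1,[0,0,0],[0,0,-0.14]],[1,[0,0,0],[0,0,-0.14]],[1,[0,0,0],[0,0,-0.14]],[1,[0,0,0],[0,0,-0.14]]]'

```text
time: 3.05
tool_pos: [585.8, -217.1, 328.8]
tool_rot: [[0.676, 0.737, -0.001], [0.737, -0.676, -0.0], [-0.001, -0.001, -1.0]]
ft_force: [0.1, -0.2, -0.1]
gripper_width: 85.2
```

apply_moves --rows '[[1,[2.9,-1.7,0.3],[0,0,0]],[1,[2.9,-1.7,0.3],[0,0,0]],[1,[2.9,-1.7,0.3],[0,0,0]],[1,[2.9,-1.7,0.3],[0,0,0]],[1,[2.9,-1.7,0.3],[0,0,0]],[1,[2.9,-1.7,0.3],[0,0,0]],[1,[2.9,-1.7,0.3],[0,0,0]],[1,[2.9,-1.7,0.3],[0,0,0]],[1,[2.9,-1.7,0.3],[0,0,0]],[1,[2.9,-1.7,0.3],[0,0,0]],[1,[0,0,0],[0,0,0]]]'

```text
time: 4.15
tool_pos: [658.2, 116.4, 298.2]
tool_rot: [[0.676, 0.737, -0.002], [0.737, -0.676, 0.001], [-0.0, -0.002, -1.0]]
ft_force: [0.6, 0.0, -0.9]
gripper_width: 85.0
```

```bash
python3 - <<'E'
from bench import ctrl
import cv2,numpy as np,pickle
from h import *
w=ctrl.camera_info("wrist");s=ctrl.get_state();im=ctrl.snapshot("wrist")[:,:,::-1].copy()
pickle.dump((w,s),open("w2.pkl","wb"));cv2.imwrite("pics/w2.png",im)
print(s["tool_pos"],s["tool_rot"].round(3),s["qpos"].round(1))
u,v=proj(w,[673,105,110]).astype(int)
u0=max(0,u-130);v0=max(0,min(v-100,200));cv2.imwrite("pics/w2c.png",cv2.resize(im[v0:v0+200,u0:u0+260],None,fx=3,fy=3,interpolation=cv2.INTER_CUBIC));print(u0,v0)
E
```

```text
[658.155104   116.3715823  298.21068101] [[ 0.676  0.737 -0.002]
 [ 0.737 -0.676  0.001]
 [-0.    -0.002 -1.   ]] [ 11.4  29.7 -36.   80.   17.3  76.   22.3]
192 94
```

View pics/w2c.png

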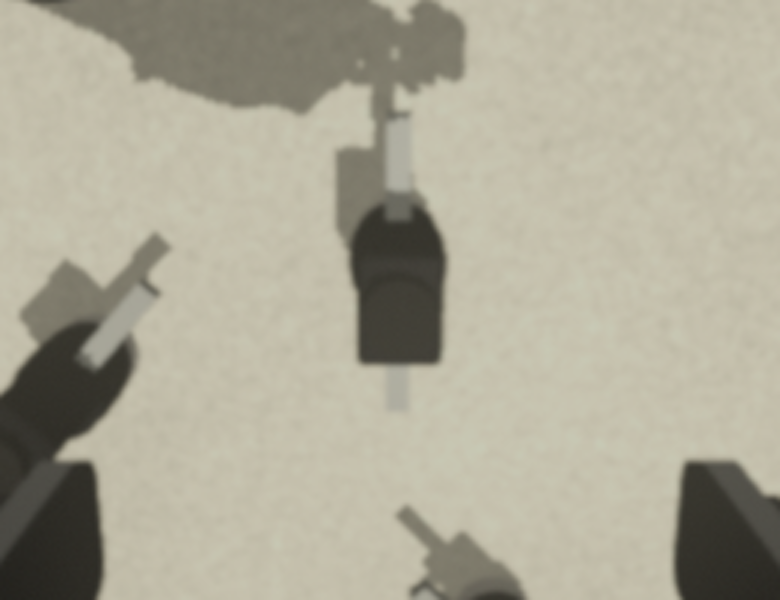

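```bash
python3 - <<'E'
import numpy as np,pickle
from h import *
w,s=pickle.load(open("w2.pkl","rb"));R=s["tool_rot"]
P=lambda x,y,z:onz(w,(192+x/3,94+y/3),z)
a,b=P(398,119,60),P(398,411,60);print("bar",a,b,(a+b)/2,np.linalg.norm(a-b),np.degrees(np.arctan2(*(b-a)[1::-1])))
q=[P(358,363,135),P(441,363,135)];print(q,np.linalg.norm(q[0]-q[1]));m=(q[0]+q[1])/2;print("head ctr",m-20*R[:,1])
for c in(( (a+b)/2),m-20*R[:,1]): print("tool delta cm",R.T@(np.r_[c[:2],90]-s["tool_pos"])/10)
E
```

```text
bar [630.26002308 147.17192715  60.        ] [719.36382395  65.85951695  60.        ] [674.81192352 106.51572205  60.        ] 120.6283357325608 -42.38227282954217
[array([675.80609121,  86.61871342, 135.        ]), array([694.44633758, 106.93642227, 135.        ])] 27.572959175327416
head ctr [670.38570311 110.29478944 135.04524636]
tool delta cm [ 0.40059895  1.9408733  20.81670686]
tool delta cm [ 0.37997489  1.35923708 20.81802393]
```

apply_moves --rows '[[1,[0.4,1.8,0],[0,0,0]],[1,[0,0,2.5],[0,0,0]],[1,[0,0,2.5],[0,0,0]],[1,[0,0,2.5],[0,0,0]],[1,[0,0,2.5],[0,0,0]],[1,[0,0,2],[0,0,0]],[1,[0,0,2],[0,0,0]],[1,[0,0,2],[0,0,0]],[1,[0,0,2],[0,0,0]],[1,[0,0,1.5],[0,0,0]],[1,[0,0,1.0],[0,0,0]],[1,[0,0,0.3],[0,0,0]],[1,[0,0,0],[0,0,0]]]'

```text
time: 5.5
tool_pos: [674.8, 102.7, 91.4]
tool_rot: [[0.679, 0.734, -0.0], [0.734, -0.679, -0.0], [-0.0, -0.0, -1.0]]
ft_force: [-0.2, -0.2, 0.8]
gripper_width: 85.5
```

apply_moves --rows '[[1,[0.3,-0.3,0.1],[0,0,0]],[1,[0,0,0],[0,0,0]],[1,[0,0,0],[0,0,0]]]'

```text
time: 5.8
tool_pos: [674.7, 107.6, 90.8]
tool_rot: [[0.679, 0.734, 0.001], [0.734, -0.679, 0.0], [0.001, 0.0, -1.0]]
ft_force: [0.2, -0.7, 0.5]
gripper_width: 85.6
```

apply_moves --rows '[[0,[0,0,0],[0,0,0]],[0,[0,0,0],[0,0,0]],[0,[0,0,0],[0,0,0]],[0,[0,0,0],[0,0,0]],[0,[0,0,0],[0,0,0]],[0,[0,0,0],[0,0,0]],[0,[0,0,0],[0,0,0]],[0,[0,0,0],[0,0,0]]]'

```text
time: 6.6
tool_pos: [674.6, 107.2, 90.4]
tool_rot: [[0.679, 0.734, 0.0], [0.734, -0.679, -0.0], [0.0, 0.0, -1.0]]
ft_force: [-0.8, -1.8, 4.1]
gripper_width: 29.6
```

```bash
python3 - <<'E'
from bench import ctrl
import cv2
s=ctrl.get_state();print(s["tool_pos"],s["tool_rot"].round(4),s["ft_force"],s["gripper_width"],s["qpos"].round(1))
E
```

```text
[674.63258701 107.21792083  90.38835712] [[ 6.793e-01  7.338e-01  1.000e-04]
 [ 7.338e-01 -6.793e-01 -0.000e+00]
 [ 1.000e-04  1.000e-04 -1.000e+00]] [-0.80010237 -1.82869926  4.0606317 ] 29.592962313543346 [  9.4  41.9 -31.3  88.5  24.6  56.5  18.1]
```

apply_moves --rows '[[0,[0,0,-0.5],[0,0,0]],[0,[0,0,-1.5],[0,0,0]],[0,[0,0,-2],[0,0,0.095]],[0,[0,0,-2],[0,0,0.095]],[0,[0,0,-2.2],[0,0,0.095]],[0,[0,0,-2.2],[0,0,0.095]],[0,[0,0,-2.2],[0,0,0.095]],[0,[0,0,-2.2],[0,0,0.095]],[0,[0,0,-2.2],[0,0,0.095]],[0,[0,0,-2],[0,0,0.095]],[0,[0,0,0],[0,0,0]]]'

```text
time: 7.7
tool_pos: [675.3, 108.0, 284.2]
tool_rot: [[0.998, 0.062, 0.005], [0.062, -0.998, 0.001], [0.005, -0.001, -1.0]]
ft_force: [0.5, 0.7, -2.7]
gripper_width: 29.3
```

apply_moves --rows '[[0,[-0.5,1.3,0],[0,0,0]],[0,[-1.0,2.4,0],[0,0,0]],[0,[-1.1,2.7,0],[0,0,0]],[0,[-1.1,2.7,0],[0,0,0]],[0,[-1.1,2.7,0],[0,0,0]],[0,[-1.1,2.7,0],[0,0,0]],[0,[-1.1,2.7,0],[0,0,0]],[0,[-1.1,2.7,0],[0,0,0]],[0,[-1.1,2.7,0],[0,0,0]],[0,[-1.1,2.7,0],[0,0,0]],[0,[-1.1,2.7,0],[0,0,0]],[0,[-1.1,2.6,0],[0,0,0]],[0,[-0.8,2.0,0],[0,0,0]],[0,[-0.5,1.2,0],[0,0,0]],[0,[0,0,0],[0,0,0]],[0,[0,0,0],[0,0,0]]]'

```text
time: 9.3
tool_pos: [558.5, -238.2, 279.9]
tool_rot: [[0.998, 0.065, -0.0], [0.065, -0.998, 0.001], [-0.0, -0.001, -1.0]]
ft_force: [-0.1, 0.9, -2.5]
gripper_width: 29.1
```

```bash
python3 - <<'E'
from bench import ctrl
import cv2,numpy as np
from h import *
s=ctrl.get_state();R=s["tool_rot"];print(s["tool_pos"],R.round(4),s["ft_force"],s["gripper_width"],s["qpos"].round(1),s["time"])
print(np.degrees(np.arctan2(R[1,0],R[0,0])),"delta cm",R.T@(np.array([559.7,-232.7,280])-s["tool_pos"])/10)
i=ctrl.camera_info("scene");im=ctrl.snapshot("scene")[:,:,::-1].copy();w=ctrl.camera_info("wrist");b=ctrl.snapshot("wrist")[:,:,::-1]
cv2.imwrite("pics/s3.png",im);cv2.imwrite("pics/w3.png",b)
u,v=proj(i,[560,-232,180]).astype(int)
u0=max(0,u-65);v0=max(0,v-80);print(u0,v0)
a=cv2.resize(im[v0:v0+180,u0:u0+130],(390,540),interpolation=cv2.INTER_CUBIC);c=cv2.resize(b[:,120:520],(400,400));c=np.vstack([c,np.zeros((140,400,3),np.uint8)])
cv2.imwrite("pics/c3.png",np.hstack([a,c]))
E
```

```text
[ 558.45885283 -238.17456578  279.9465459 ] [[ 9.979e-01  6.520e-02 -4.000e-04]
 [ 6.520e-02 -9.979e-01  7.000e-04]
 [-3.000e-04 -7.000e-04 -1.000e+00]] [-0.07121654  0.93457668 -2.45824079] 29.09748641837761 [ 35.6  21.  -20.1  91.3   7.5  69.1  17.8] 9.3
3.7366142737938257 delta cm [ 0.15952692 -0.53820799 -0.00500603]
118 139
```

View pics/c3.png

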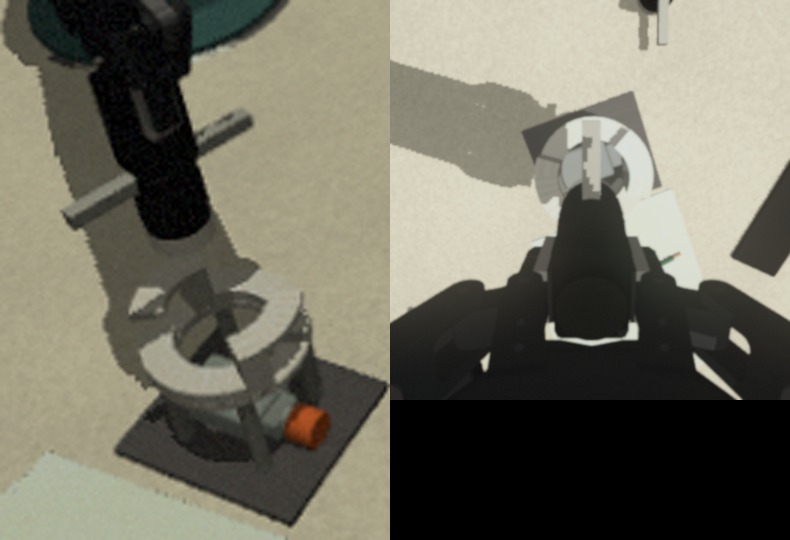

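```bash
python3 - <<'E'
from bench import ctrl
import numpy as np
from h import *
i=ctrl.camera_info("scene");w=ctrl.camera_info("wrist");s=ctrl.get_state();R=s["tool_rot"]
a=onz(i,(141.3,210.7),244.5);b=onz(i,(200.7,178.3),244.5)
print(a,b,np.linalg.norm(a-b),"mid rel TCP tool axes",R.T@((a+b)/2-s["tool_pos"]))
e=onz(w,(322,121),249.5);print("wrist near end rel TCP",R.T@(e-s["tool_pos"]))
# near end (y=-62) predicted pixel for scope offset 0 and 5 mm along y
for d in(-5,0,5): print(d,proj(w,s["tool_pos"]+R@np.array([0,-62+d,30.5])))
E
```

```text
[ 560.42018175 -297.23596055  244.5       ] [ 557.27114877 -177.15407429  244.5       ] 120.12316936016731 mid rel TCP tool axes [ 0.07598998 -0.39691249 35.64428258]
wrist near end rel TCP [ -0.35605914 -62.09887346  30.68072863]
-5 [322.69174256 111.31565529]
0 [322.6841737 121.2065458]
5 [322.67660963 130.95687223]
```

Bar is centred under the TCP to within 1 mm. Correct the position and lower into the gaps.

apply_moves --rows '[[0,[0.15,-0.5,0],[0,0,0]],[0,[0,0,1],[0,0,0]],[0,[0,0,1.5],[0,0,0]],[0,[0,0,1.5],[0,0,0]],[0,[0,0,1.5],[0,0,0]],[0,[0,0,1],[0,0,0]],[0,[0,0,0],[0,0,0]]]'

```text
time: 10.1
tool_pos: [558.9, -233.6, 213.3]
tool_rot: [[0.998, 0.064, -0.003], [0.064, -0.998, 0.001], [-0.002, -0.001, -1.0]]
ft_force: [0.7, 0.7, -3.8]
gripper_width: 29.4
```

```bash
python3 - <<'E'
from bench import ctrl
import numpy as np
s=ctrl.get_state();R=s["tool_rot"]
print(s["tool_pos"],s["ft_force"].round(1),"delta cm",R.T@(np.array([559.7,-232.7,145])-s["tool_pos"])/10)
E
```

```text
[ 558.91440054 -233.61590141  213.31398951] [ 0.7  0.7 -3.8] delta cm [ 0.10093449 -0.07723239  6.83128241]
```

apply_moves --rows '[[0,[0.1,-0.1,0.8],[0,0,0]],[0,[0,0,1],[0,0,0]],[0,[0,0,1],[0,0,0]],[0,[0,0,1],[0,0,0]],[0,[0,0,1],[0,0,0]],[0,[0,0,0.8],[0,0,0]],[0,[0,0,0.7],[0,0,0]],[0,[0,0,0.5],[0,0,0]],[0,[0,0,0],[0,0,0]],[0,[0,0,0],[0,0,0]]]'

```text
time: 11.1
tool_pos: [560.7, -232.8, 147.5]
tool_rot: [[0.998, 0.064, 0.0], [0.064, -0.998, -0.0], [0.0, 0.0, -1.0]]
ft_force: [0.2, -0.1, -2.3]
gripper_width: 29.4
```

```bash
python3 - <<'E'
from bench import ctrl
import numpy as np,cv2
s=ctrl.get_state();R=s["tool_rot"]
print(s["tool_pos"],s["ft_force"].round(1),"delta cm",R.T@(np.array([559.7,-232.7,145])-s["tool_pos"])/10,np.degrees(np.arctan2(R[1,0],R[0,0])))
im=ctrl.snapshot("scene")[:,:,::-1];b=ctrl.snapshot("wrist")[:,:,::-1]
a=cv2.resize(im[180:320,130:260],None,fx=3,fy=3,interpolation=cv2.INTER_CUBIC);c=cv2.resize(b[0:400,140:500],(378,420))
cv2.imwrite("pics/c4.png",np.hstack([a,c]))
E
```

```text
[ 560.74260547 -232.76736963  147.47173724] [ 0.2 -0.1 -2.3] delta cm [-0.10367151 -0.01341253  0.24714939] 3.6688608945704138
```

View pics/c4.png

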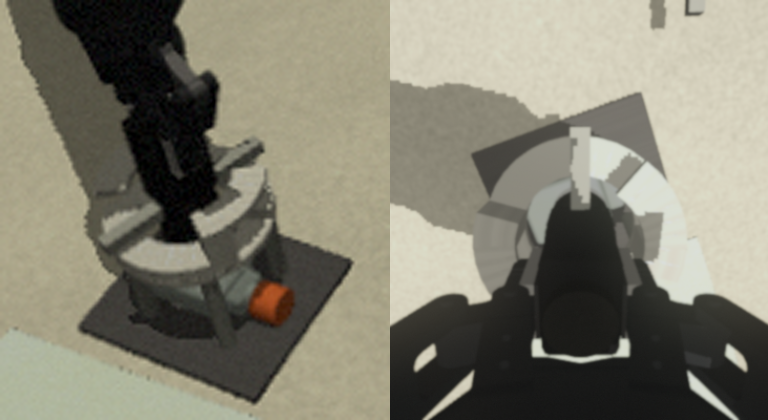

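The bar lies in the open gap between the hooks (left view, bar from (105,240) to (260,148)), with no contact force. Next I lower 2.5 mm and twist clockwise, first half.

apply_moves --rows '[[0,[-0.1,0,0.25],[0,0,0]],[0,[0,0,0],[0,0,0]],[0,[0,0,0],[0,0,0.1]],[0,[0,0,0],[0,0,0.1]],[0,[0,0,0],[0,0,0.1]],[0,[0,0,0],[0,0,0.1]],[0,[0,0,0],[0,0,0.1]],[0,[0,0,0],[0,0,0.1]],[0,[0,0,0],[0,0,0]]]'

```text
time: 12.1
tool_pos: [559.6, -232.7, 144.8]
tool_rot: [[0.859, -0.512, -0.0], [-0.512, -0.859, -0.0], [0.0, 0.0, -1.0]]
ft_force: [0.4, -0.8, -2.1]
gripper_width: 29.4
```

apply_moves --rows '[[0,[0,0,0],[0,0,0.1]],[0,[0,0,0],[0,0,0.1]],[0,[0,0,0],[0,0,0.1]],[0,[0,0,0],[0,0,0.1]],[0,[0,0,0],[0,0,0.1]],[0,[0,0,0],[0,0,0.08]],[0,[0,0,0],[0,0,0.04]],[0,[0,0,0],[0,0,0]],[0,[0,0,0],[0,0,0]]]'

```text
time: 13.0
tool_pos: [559.6, -232.8, 144.8]
tool_rot: [[0.406, -0.914, -0.0], [-0.914, -0.406, 0.0], [-0.0, 0.0, -1.0]]
ft_force: [0.4, 0.2, -2.9]
gripper_width: 29.1
```

```bash
python3 - <<'E'
from bench import ctrl
import numpy as np,cv2
s=ctrl.get_state();R=s["tool_rot"]
print(s["tool_pos"],s["ft_force"].round(1),s["torque"].round(2),"delta cm",R.T@(np.array([559.7,-232.7,130.4])-s["tool_pos"])/10,np.degrees(np.arctan2(R[1,0],R[0,0])))
im=ctrl.snapshot("scene")[:,:,::-1];b=ctrl.snapshot("wrist")[:,:,::-1]
a=cv2.resize(im[180:320,130:260],None,fx=3,fy=3,interpolation=cv2.INTER_CUBIC);c=cv2.resize(b[0:400,140:500],(378,420))
cv2.imwrite("pics/c5.png",np.hstack([a,c]))
E
```

```text
[ 559.5846289  -232.7621152   144.76458062] [ 0.4  0.2 -2.9] [ 0.04 -0.01  0.02] delta cm [-8.34672528e-04 -1.30992967e-02  1.43645785e+00] -66.0490981534474
```

View pics/c5.png

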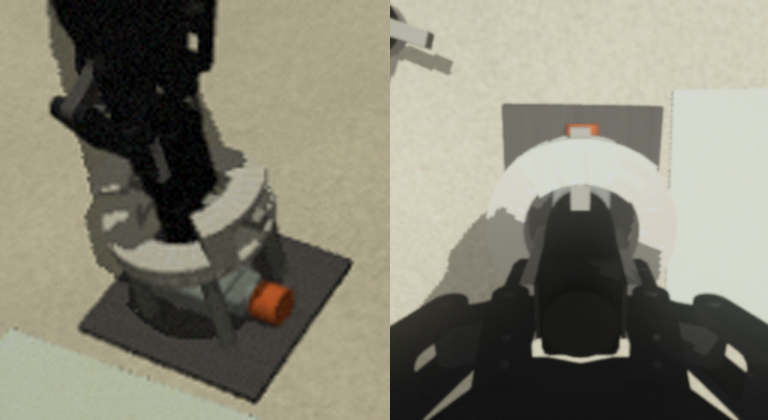

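The bar is now under the hook: its end shows at right-view pixel (582,131), lined up with the base, and there is no side force. Now I lower it into the notches.

apply_moves --rows '[[0,[0,0,0.4],[0,0,0]],[0,[0,0,0.3],[0,0,0]],[0,[0,0,0.3],[0,0,0]],[0,[0,0,0.2],[0,0,0]],[0,[0,0,0],[0,0,0]]]'

```text
time: 13.6
tool_pos: [559.4, -232.7, 132.3]
tool_rot: [[0.403, -0.915, -0.001], [-0.915, -0.403, 0.0], [-0.0, 0.0, -1.0]]
ft_force: [0.2, -0.6, -2.8]
gripper_width: 29.4
```

apply_moves --rows '[[0,[0,0,0.1],[0,0,0]],[0,[0,0,0.05],[0,0,0]],[0,[0,0,0],[0,0,0]]]'

```text
time: 13.9
tool_pos: [559.6, -232.8, 131.3]
tool_rot: [[0.403, -0.915, -0.0], [-0.915, -0.403, 0.0], [-0.0, 0.0, -1.0]]
ft_force: [-0.4, -0.7, -2.9]
gripper_width: 29.5
```

apply_moves --rows '[[0,[0,0,0.05],[0,0,0]],[0,[0,0,0.05],[0,0,0]],[0,[0,0,0],[0,0,0]]]'

```text
time: 14.2
tool_pos: [559.6, -232.8, 130.4]
tool_rot: [[0.403, -0.915, 0.0], [-0.915, -0.403, -0.0], [0.0, -0.0, -1.0]]
ft_force: [-1.4, 1.2, -0.7]
gripper_width: 29.3
```

Seated: the weight has come off the wrist at TCP z=130.4, as predicted. Release and retreat upward.

apply_moves --rows '[[0.6,[0,0,0],[0,0,0]],[0.7,[0,0,0],[0,0,0]],[1,[0,0,0],[0,0,0]],[1,[0,0,0],[0,0,0]],[1,[0,0,0],[0,0,0]],[1,[0,0,0],[0,0,0]],[1,[0,0,-1],[0,0,0]],[1,[0,0,-2],[0,0,0]],[1,[0,0,-2.5],[0,0,0]],[1,[0,0,-2.5],[0,0,0]],[1,[0,0,-2.5],[0,0,0]],[1,[0,0,-2.5],[0,0,0]],[1,[0,0,-2.5],[0,0,0]],[1,[0,0,-2.5],[0,0,0]],[1,[0,0,0],[0,0,0]]]'

```text
time: 15.7
tool_pos: [560.6, -233.2, 314.6]
tool_rot: [[0.403, -0.915, 0.005], [-0.915, -0.403, -0.002], [0.004, -0.004, -1.0]]
ft_force: [-0.1, 0.8, 0.3]
gripper_width: 85.8
```

```bash
python3 - <<'E'
from bench import ctrl
import numpy as np,cv2
from h import *
s=ctrl.get_state();w=ctrl.camera_info("wrist");i=ctrl.camera_info("top")
print(s["tool_pos"],s["ft_force"].round(1),s["time"])
im=ctrl.snapshot("scene")[:,:,::-1];b=ctrl.snapshot("wrist")[:,:,::-1];t=ctrl.snapshot("top")[:,:,::-1]
d=cv2.absdiff(t,cv2.imread("pics/top0.png")).max(2)
print("change at plain/flask",d[255:295,290:325].mean(),d[240:275,180:220].mean())
c,sn=np.cos(np.radians(23.6)),np.sin(np.radians(23.6))
def S(x,y,z):return [559.7+c*x-sn*y,-232.7+sn*x+c*y,z]
print("pred head top corners crop px",[((proj(w,S(x,y,175))-[200,100])*1.75).round() for x,y in((20,15),(20,-15),(-20,-15),(-20,15))])
a=cv2.resize(im[170:310,130:260],None,fx=3,fy=3,interpolation=cv2.INTER_CUBIC);cc=cv2.resize(b[100:340,200:425],None,fx=1.75,fy=1.75,interpolation=cv2.INTER_CUBIC)
cv2.imwrite("pics/c6.png",np.hstack([a,cc]))
E
```

```text
[ 560.60255111 -233.15399725  314.56108966] [-0.1  0.8  0.3] 15.7
change at plain/flask 9.87 11.57
pred head top corners crop px [array([182., 114.]), array([241., 114.]), array([240., 190.]), array([183., 190.])]
```

View pics/c6.png

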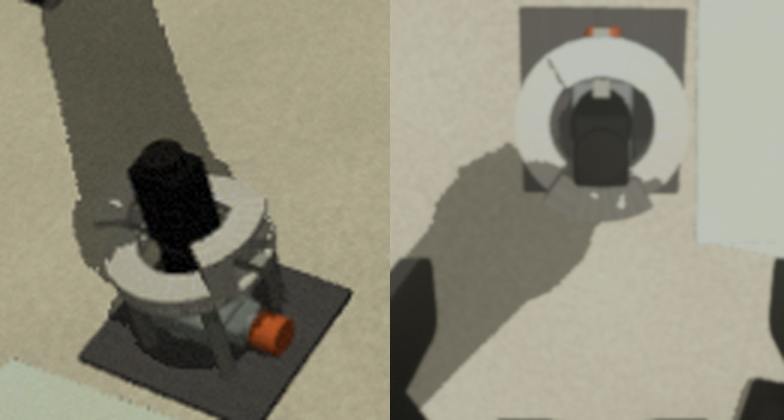

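Released and upright. The head edges are at crop x 183–239 and y 186, against predicted 183–241 and 190. Handing in.

```bash
python3 - <<'E'
from bench import ctrl
import cv2
print(ctrl.close_job())
E
```

```text
the job is handed in; nothing more can be done
None
```

The microscope with the cross-bar, the one farthest to the robot's left, is hanging in the bayonet stand, released. I handed the job in at about 15.8 s; no verdict was reported.

- **Placing:** I lowered it at about 70° to the stand's x axis, with the bar in the open gaps just above the ledge. I then twisted it 70° clockwise under the hooks and lowered it. The weight came off the wrist with the TCP at z = 130.4 mm, the height I had worked out for locked.
- **Final pictures:** it stands upright and centred in the ring with the gripper clear. The head's edges are within about 4 px of the predicted locked pose, and the bar lines up with the notches.
- **Less certain checks:** the before/after brightness comparison at the plain microscope and the flask gave about 10–12 grey levels, which I took for noise or lighting without looking closer. The gripper never went near either one. Early on, the wrist camera's two estimates of the microscope's position differed by 6 mm along the bar. I settled that before insertion by measuring the bar in the grip, which was centred to within 1 mm.

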